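Switch on and tare the bench scale

ROBOT

A 7-joint arm with a two-finger parallel gripper is mounted at the origin on the work surface. World frame = base frame: x ahead of the robot, y to its left, z up, the work surface at z = 0. Lengths are in m, angles in rad, forces in N, time in s.
With the tool pointing down it reaches from about 0.425 to 0.875 m from the base axis. Payload 9.9 kg.
Tool frame: the origin (TCP) lies at the very end of the fingers, on their centre line; the grasp point (between the pads) lies 19 mm behind it; z points along the fingers, y is the line along which they close (so a half turn about z gives the same grasp; the last joint's range is limited). The gripper opens to 85 mm and grips with 20 to 120 N. Pads are 22 mm wide; open, the fingers measure 114 mm over their backs; the gripper's body (76 mm by 85 mm) begins 54 mm behind the grasp point. The pads swing forward as they close: fully open they stand 13 mm farther back than shut.
Start: joints at [1.218, 0.576, 0.025, 1.437, -0.015, 1.129, -0.057], TCP at [0.179, -0.651, 0.231] pointing down, gripper open.
Joint ranges: [-2.76, 2.76], [-0.34, 2.15], [-1.52, 1.57], [0.19, 2.46], [-1.09, 4.23], [0.17, 1.99], [-2.82, 2.82]. Speed limits (rad/s): [2.22, 2.22, 3.01, 3.01, 3.14, 3.14, 3.14].

INTERFACE

Orientations are given as [roll, pitch, yaw] about the fixed x, y, z axes, in that order (R = Rz(yaw) Ry(pitch) Rx(roll)).
In Python, from station import robot gives the robot as it stands. Calls block until the motion is done:
- robot.reach(position, orientation): joint-space move of the TCP to a pose.
- robot.movel(position, rotation=None, rate=0.15, threshold=None): straight line of the TCP; rotation=None keeps the orientation; rate is the mean speed in m/s. With threshold (N) it stops when the force on the tool has changed by that much, and returns True; else False.
- robot.goto_joints(angles): joint-space move.
- robot.move_gripper(opening, force=None): opening from 0.0 (shut) to 1.0 (fully open); force is the grip in N (None keeps the last); returns when the fingers have stopped.
- robot.sleep(seconds).
- robot.ik(position, orientation): joint angles nearest the present ones, or None.
- robot.sense(): the state.
- robot.read_camera(name): name is "scene" or "top"; returns (picture, depth): 480x640x3 uint8, blue, green, red; 480x640 float32, m along the optical axis (not along the pixel's ray), 0 where there is no reading.
- robot.camera_model(name): a dict with "camera_matrix" (3x3 intrinsics, pixels), "k1" (the pictures are not rectified: a ray, as slopes to the right and down, at radius r is drawn at 1 + k1 r^2 times it, then the intrinsics apply), "cam_to_world" (4x4, takes a point from camera to world coordinates). Camera axes: x right, y down, z forward; pixel columns grow to the right and rows downward; lengths in m; the calibration is good to about 2 mm. A picture is of the moment at which its call begins. camera_model takes no time and is no camera call.
A pose or a line that the arm cannot do raises robot.MotionError and nothing moves.
- robot.job_done(): hands the job in; it is judged then, once.
Trained networks look in the newest picture that a camera, given by its name, has taken for a name from the list of things; names that differ only in an ending like _2 or _b are one class to them, and where a whole thing is asked for, a point or a joint stands for the part that bears it (a point fixed in the world has none). Each returns a list of dicts, best first, with "score" (0 to 1); they miss things now and then, are a little off and sometimes report something else, mostly with a low value. They report only what shows in the picture. A call takes as long as a camera call.
- robot.outline_of(thing, camera): "mask" (480x640 bool, what is visible of it) and "extent" ([left, top, right, bottom] in pixels, round what is visible of it).
The state is a dict: "clock": time; "joints": joint angles; "joint_velocities": joint speeds; "joint_torque": joint torques, N m; "tcp_pos": TCP position; "orientation": TCP orientation; "contact_force": force on the tool from outside, world axes, zero at the start; "wrist_torque": the same for the moment, N m; "grip_width": opening from 0.0 (shut) to 1.0 (fully open); "gripper_force": force on a finger pad.
Only numpy, scipy, OpenCV 4.12 (cv2) and the standard library are available. Lean on these libraries where they do the work, as an engineer would, in place of code of your own. Each camera call takes 0.05 s, during which the arm holds its last target. There are 200 camera calls.

TASK

Get the bench scale ready to weigh a bird, its tub already standing empty on the platform: with the fingertips, gently press the round key down to switch the scale on and let it come up again, then gently press down the long bar-shaped key and keep it down for about a second to tare, let it go and withdraw. Do not press the square or cross-shaped key, and leave the tub, bottle, jar and spoon where they are.

Things in the scene. Friction and masses are not known exactly. Their poses are not given: they have to be found in the camera images.
- scale: fixed bench scale, white housing 330 (x) by 280 (y) mm. Origin under its centre on the bench, -x its front, z up. Front: black panel, top 40 mm up, four white keys in a row along y, 56 mm apart, all at x = -122 mm; their order varies. Behind them a display, 43 mm high, from x = -82 mm; then the steel weighing platform, top 58 mm up, x = -40 to 160 mm.
- round_key_base: thin fixed black tile (52 by 50 by 2 mm) on the panel; the white key at its centre is a round disc, 28 mm across (the on key). Origin: centre of the tile's underside, 40 mm above the bench; axes parallel to the scale's. The flat key top is 14 mm above this origin when up.
- round_key (a joint): travel of the round key straight down, m: 0 = up, 0.006 = fully down. It counts as pressed from 0.003. Spring: starts to move at 1.5 N, 3.3 N at 0.003, 5.1 N at 0.006; comes up by itself when let go. Fully down its top is still 6 mm above the tile.
- bar_key_base: thin fixed black tile (52 by 50 by 2 mm) on the panel; the white key at its centre is a long narrow bar, 44 mm (base x) by 14 mm (base y) (the tare key). Origin: centre of the tile's underside, 40 mm above the bench; axes parallel to the scale's. The flat key top is 14 mm above this origin when up.
- bar_key (a joint): travel of the bar key straight down, m: 0 = up, 0.006 = fully down. It counts as pressed from 0.003. Spring: starts to move at 1.5 N, 3.3 N at 0.003, 5.1 N at 0.006; comes up by itself when let go. Fully down its top is still 6 mm above the tile.
- square_key_base: thin fixed black tile (52 by 50 by 2 mm) on the panel; the white key at its centre is a square, 26 by 26 mm (not to be pressed). Origin: centre of the tile's underside, 40 mm above the bench; axes parallel to the scale's. The flat key top is 14 mm above this origin when up.
- square_key (a joint): travel of the square key straight down, m: 0 = up, 0.006 = fully down. It counts as pressed from 0.003. Spring: starts to move at 1.5 N, 3.3 N at 0.003, 5.1 N at 0.006; comes up by itself when let go. Fully down its top is still 6 mm above the tile.
- cross_key_base: thin fixed black tile (52 by 50 by 2 mm) on the panel; the white key at its centre is a plus-shaped cross, 32 mm across with arms 10 mm wide (not to be pressed). Origin: centre of the tile's underside, 40 mm above the bench; axes parallel to the scale's. The flat key top is 14 mm above this origin when up.
- cross_key (a joint): travel of the cross key straight down, m: 0 = up, 0.006 = fully down. It counts as pressed from 0.003. Spring: starts to move at 1.5 N, 3.3 N at 0.003, 5.1 N at 0.006; comes up by itself when let go. Fully down its top is still 6 mm above the tile.
- tub: loose open grey plastic tub, 130 (x) by 160 (y) by 55 mm high, about 0.2 kg, standing empty on the scale's platform; origin under its centre; its top is 113 mm above the bench. To be left alone.
- bottle: loose upright amber bottle, 52 mm across, 115 mm high, beside the scale; origin under its centre. To be left alone.
- jar: loose upright glass jar with lid, 60 mm across, 70 mm high, beside the scale; origin under its centre. To be left alone.
- spoon: loose steel feeding spoon, 150 mm long, lying flat on the bench in front of the scale; its long direction is its x axis; origin under it near its middle. To be left alone.

How it is judged:
By the outcome, as a careful person would: the job done as asked, in the order asked, and still so for the second after the job is handed in, with the robot touching nothing.
It also fails if it takes over 38 s, if anything falls off the work surface, if the arm or the gripper's body presses on something with over 40 N, if the wrist force passes 120 N, or if a joint passes its speed limit or range.

## Working session

There is one attempt and no reset: what is moved stays moved. The work goes in short steps, each a Python script; the robot and the scene stay as the last script left them, time stands still between calls to the robot, and variables do not carry over. Pictures are saved under pics/ and viewed, at most 10 in all, crops included, and the job is handed in when it is done.

```bash
mkdir -p pics; cat > h.py <<'E'
import numpy as np, cv2
from station import robot
def ray(cam,uv):
    m=robot.camera_model(cam);K=np.array(m["camera_matrix"]);k1=m["k1"]
    uv=np.atleast_2d(uv).astype(float)
    s=cv2.undistortPoints(uv.reshape(-1,1,2),K,np.array([k1,0,0,0,0.])).reshape(-1,2)
    return s,np.array(m["cam_to_world"])
def pts(cam,uv,d):
    s,T=ray(cam,uv); p=np.c_[s*np.c_[d],np.c_[d]]
    return p@T[:3,:3].T+T[:3,3]
def onplane(cam,uv,z):
    s,T=ray(cam,uv); r=np.c_[s,np.ones(len(s))]@T[:3,:3].T; t=T[:3,3]
    return t+r*((z-t[2])/r[:,2])[:,None]
E
python3 - <<'E'
from h import *
for c in("scene","top"):
    im,d=robot.read_camera(c); cv2.imwrite(f"pics/{c}0.png",im); print(c,np.round(robot.camera_model(c)["cam_to_world"],3).tolist())
    for t in("round_key","bar_key","square_key","cross_key","scale","bottle","jar","spoon","tub"):
        for o in robot.outline_of(t,c)[:2]:
            m=o["mask"]; v,u=np.nonzero(m); uv=np.c_[u,v]; dd=d[v,u]; ok=dd>0
            p=pts(c,uv[ok],dd[ok]) if ok.any() else np.zeros((1,3))
            print(t,round(o["score"],2),o["extent"],m.sum(),"c",uv.mean(0).round(1),np.median(p,0).round(4))
print(robot.sense())
E
```

```text
scene [[0.601, 0.456, -0.656, 1.359], [0.799, -0.349, 0.489, -0.499], [-0.006, -0.818, -0.575, 0.684], [0.0, 0.0, 0.0, 1.0]]
round_key 0.5 [211.2, 220.3, 279.7, 242.9] 693 c [246.7 231.2] [ 0.4594 -0.0288  0.0138]
bar_key 0.42 [259.5, 235.7, 265.2, 251.6] 132 c [260.9 244.7] [ 0.5723 -0.0558  0.0552]
square_key 0.66 [226.0, 244.3, 239.4, 257.7] 152 c [231.1 250.1] [ 0.5532 -0.1087  0.0549]
cross_key 0.5 [308.3, 228.4, 326.2, 242.0] 180 c [318.1 234.7] [0.6077 0.0491 0.0542]
cross_key 0.48 [213.0, 246.1, 244.9, 261.9] 428 c [231.3 252.8] [ 0.5538 -0.1108  0.0448]
scale 0.65 [202.4, 230.2, 397.4, 380.8] 11698 c [297.9 317.8] [ 0.8019 -0.1319  0.0427]
bottle 0.69 [119.0, 277.5, 156.5, 345.6] 1734 c [137.  315.9] [ 0.6305 -0.3272  0.0634]
jar 0.62 [397.7, 221.9, 428.0, 268.7] 1240 c [413.6 244.9] [0.7416 0.1758 0.0478]
tub 0.7 [242.0, 250.5, 344.7, 335.9] 8005 c [292.1 293.4] [ 0.743  -0.1069  0.0804]
tub 0.56 [306.7, 226.3, 323.9, 241.1] 171 c [317.9 234.7] [0.6077 0.049  0.0544]
top [[-0.028, -0.994, 0.109, 0.501], [-1.0, 0.027, -0.004, 0.046], [0.001, -0.109, -0.994, 1.15], [0.0, 0.0,
[... 844 characters left out ...]
,  0.02491094,  1.43711213, -0.01499055,
        1.12902781, -0.05649666]), 'joint_velocities': array([ 6.42587892e-04, -9.59745561e-04, -8.96403662e-04,  2.43743755e-03,
       -1.40215745e-05, -8.65376250e-04,  9.80625412e-04]), 'joint_torque': array([-1.56268361e-03, -7.65501595e+01,  2.24801682e+00, -2.86300260e+01,
        1.52124191e-02,  2.98176514e-03,  3.14966553e-05]), 'tcp_pos': array([ 0.17924774, -0.65075246,  0.23130215]), 'orientation': array([-3.14155696e+00,  1.14862481e-05,  2.68784115e-01]), 'contact_force': array([-0.22253784, -0.12329469,  0.95109235]), 'wrist_torque': array([-0.0166449 , -0.03087634,  0.00055264]), 'gripper_force': 0.0, 'grip_width': 1.0010856694103976}
```

```bash
python3 - <<'E'
from h import *
t=cv2.imread("pics/top0.png")[225:345,270:430]; s=cv2.imread("pics/scene0.png")[205:290,195:345]
a=cv2.resize(t,(800,600),interpolation=cv2.INTER_CUBIC); cv2.imwrite("pics/topc.png",a)
b=cv2.resize(s,(750,425),interpolation=cv2.INTER_CUBIC); cv2.imwrite("pics/scenec.png",b)
E
```

```text
(no output)
```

View pics/topc.png

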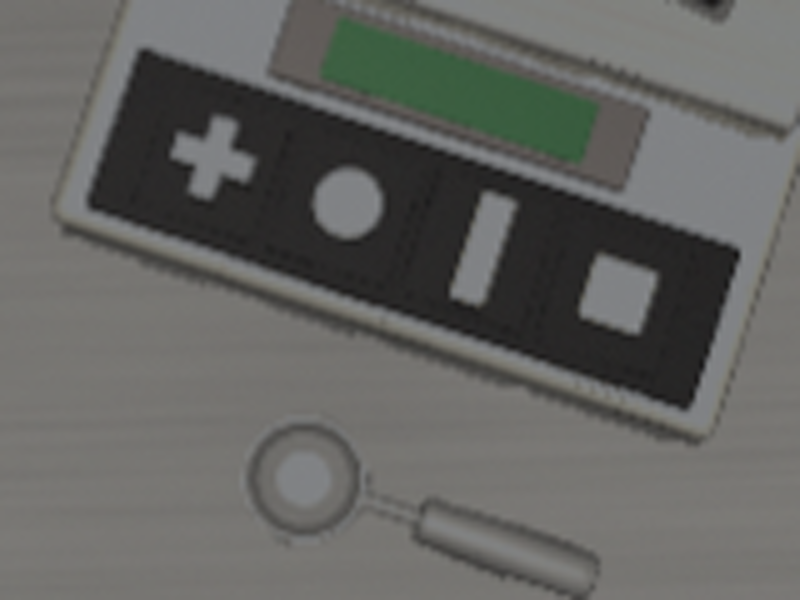

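View pics/scenec.png

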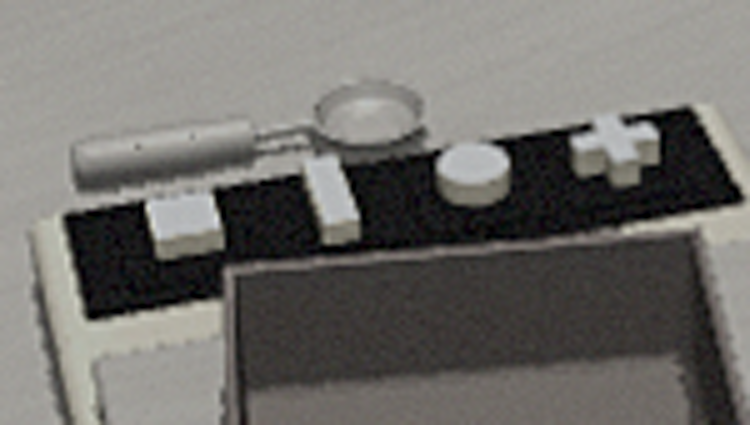

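The top view shows, left to right, cross (312,256), round (340,266), bar (367,275) and square (394,284). The spoon lies in front at about (330–388, 320–338). The scene view shows the same order. The networks' labels in the top view agree, but in the scene view the "round" detection is actually the spoon.

```bash
python3 - <<'E'
from h import *
from scipy import ndimage as N
im=cv2.imread("pics/top0.png").max(2)
_,d=robot.read_camera("top")
P=[]
for n,c in dict(cross=(312.4,256.4),round=(339.6,265.6),bar=(366.8,274.6),square=(393.8,283.8)).items():
    u0,v0=int(c[0])-12,int(c[1])-13
    w=im[v0:v0+27,u0:u0+26].astype(float); L,k=N.label(w>85); l=L[int(c[1])-v0,int(c[0])-u0]
    v,u=np.nonzero(L==l); cu=np.array([u.mean()+u0,v.mean()+v0]); D=np.median(d[v+v0,u+u0])
    p=onplane("top",cu,.054)[0]; P.append(p); print(n,len(u),cu.round(2),p.round(4),pts("top",cu[None],[D])[0].round(4))
P=np.array(P); df=P[0]-P[3]; print("spacing",np.linalg.norm(np.diff(P,axis=0),axis=1),"yaw",np.arctan2(-df[0],df[1]))
# scene triangulation check
for n,c in dict(round=(474,160),bar=(329,189)).items():
    print(n,onplane("scene",[195+c[0]/5,205+c[1]/5],.054).round(4))
E
```

```text
cross 147 [312.08 256.01] [0.603  0.0534 0.054 ] [0.603  0.0534 0.0542]
round 149 [339.03 265.17] [0.5834 0.0009 0.054 ] [0.5834 0.0009 0.0541]
bar 156 [366.03 274.36] [ 0.5639 -0.0515  0.054 ] [ 0.5639 -0.0515  0.0541]
square 175 [392.99 283.46] [ 0.5446 -0.1038  0.054 ] [ 0.5446 -0.1038  0.0539]
spacing [0.05599913 0.05595265 0.05573637] yaw -0.3557545541148274
round [[0.5829 0.0021 0.054 ]]
bar [[ 0.5656 -0.0524  0.054 ]]
```

```bash
cat >> h.py <<'E'
Y=-0.356; O=[np.pi,0,Y]
def press(x,y,hold):
    robot.movel([x,y,.12],O,rate=.2); robot.movel([x,y,.066],rate=.08); robot.sleep(.3)
    f0=np.mean([robot.sense()["contact_force"] for _ in range(5)],0)
    hit=robot.movel([x,y,.0495],rate=.012,threshold=2.5)
    s=robot.sense(); z=s["tcp_pos"][2]; f=s["contact_force"]-f0; print("hit",hit,s["tcp_pos"].round(4),f.round(2))
    # step down until spring shows about 4.2 N (4.5 mm travel)
    while z>.0485:
        robot.sleep(.1); s=robot.sense(); fz=abs(s["contact_force"][2]-f0[2]); print(round(z,4),s["tcp_pos"][2].round(4),round(fz,2))
        if fz>4.0: break
        z-=.0007; robot.movel([x,y,z],rate=.02)
    robot.sleep(hold); s=robot.sense(); print("end",s["tcp_pos"].round(4),(s["contact_force"]-f0).round(2),s["clock"])
    robot.movel([x,y,.066],rate=.03); robot.movel([x,y,.12],rate=.1); print(robot.sense()["clock"],(robot.sense()["contact_force"]-f0).round(2))
E
python3 - <<'E'
from h import *
robot.move_gripper(0.0,20)
robot.reach([.583,.001,.2],O); s=robot.sense(); print(s["clock"],s["tcp_pos"],s["grip_width"])
press(.5833,.0010,.2)
im,d=robot.read_camera("top"); cv2.imwrite("pics/top1.png",cv2.resize(im[200:320,260:420],(800,600)))
E
```

```text
4.525 [5.83075725e-01 1.18891395e-05 2.00007657e-01] -0.0027429099957968664
hit True [0.5832 0.001  0.0515] [ 1.71 -0.16  3.08]
0.0515 0.0515 2.34
0.0508 0.0508 3.0
0.0501 0.0501 3.48
0.0494 0.0494 3.53
0.0487 0.0487 3.85
end [0.5833 0.001  0.0481] [-1.49  0.01  6.63] 9.2333
10.675 [ 0.64  0.32 -0.87]
```

View pics/top1.png

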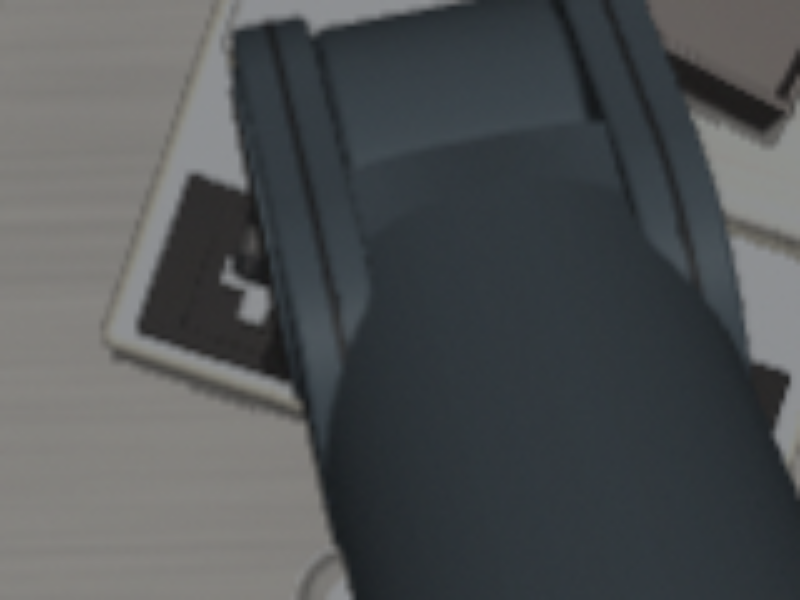

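The arm hides the keys from above here, but force and travel (about 5 mm, at least 3.9 N) show the round key went down. Next is the bar key, with averaged force readings and a hold of about 1 s.

```bash
cat > bar.py <<'E'
from h import *
x,y=.5643,-.0517
def F(n,dt=.02):
    a=[]
    for _ in range(n): a.append(robot.sense()["contact_force"][2]); robot.sleep(dt)
    return np.mean(a)
robot.movel([x,y,.12],O,rate=.2); robot.movel([x,y,.066],rate=.08); robot.sleep(.2)
f0=F(10); print("stop",robot.movel([x,y,.0488],rate=.015,threshold=9),robot.sense()["clock"])
f=F(6)-f0; z=robot.sense()["tcp_pos"][2]; print(f,z)
if f<3.8: z-=.0007; robot.movel([x,y,z],rate=.02)
t=robot.sense()["clock"]; print("hold f",F(40)-f0,robot.sense()["tcp_pos"],t,robot.sense()["clock"])
robot.movel([x,y,.066],rate=.04); print(F(5)-f0,robot.sense()["clock"])
robot.movel([x,y,.15],rate=.15); robot.reach([.45,-.35,.3],O); robot.sleep(.3)
for c in("top","scene"):
    im,d=robot.read_camera(c); cv2.imwrite(f"pics/{c}2.png",im)
print(robot.sense()["clock"])
E
python3 bar.py
python3 -c "
import cv2,numpy as np
a=cv2.imread('pics/top2.png')[110:350,220:540];b=cv2.imread('pics/top0.png')[110:350,220:540]
cv2.imwrite('pics/cmp.png',cv2.resize(np.vstack([b,a]),(640,600+0)) if 0 else np.hstack([cv2.resize(b,(400,300)),cv2.resize(a,(400,300))]))"
```

```text
stop False 13.65
4.583309443442479 0.048909942398434776
hold f 4.556366519842449 [ 0.56426408 -0.05169332  0.04879815] 13.75 14.4167
0.327341330440922 15.0833
17.5167
```

View pics/cmp.png

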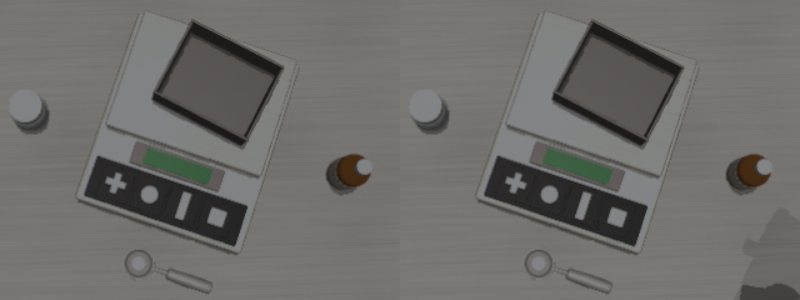

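The before and after views match: the keys, tub, jar, bottle and spoon haven't moved. The arm is clear at the lower right. The bar was held at about 4.6 N for about 1 s.

```bash
python3 -c "
from station import robot
print(robot.job_done())"
```

```text
the job is handed in; nothing more can be done
None
```

I pressed and released the round key, held the bar key down for about 1 s (worked out from timing) at about 4.6 N, then withdrew; nothing else moved, and the job was handed in at about 17.5 s.

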